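# Shut the polisher and hold its bayonet cap at jog

## Task

Get the bench polisher ready for a jog test: swing its open lid down until it is fully shut, without slamming it, then pick up the loose round cap with the bar grip, push it home on the neck that comes up through the lid and twist it clockwise half-way to its lock, about 45 degrees, which is the spring-return jog position. Stop before it clicks into the lock (at 90 degrees) and finish still gripping the cap, holding it at half-way against its spring; leave the other things on the bench where they are.

Things in the scene. Friction and masses are not known exactly. Their poses are not given: they have to be found in the camera images.
- polisher: vibratory parts polisher fixed to the bench: grey round bowl 168 mm across (rim 114 mm up) on a dark base, with an aluminium neck rising from its middle. Origin: centre of its underside, on the upright axis of bowl and neck; -x is its front, roughly towards the robot, +x the lid's hinge side, z up
- neck_top (a point): centre of the neck's flat top, 142 mm above the bench; axes as the polisher's. The neck is 60 mm across; in its top is a keyhole: round hole 26 mm across with two slots 12.4 mm wide, reaching 25 mm from the axis along the polisher's +x and -x. Under this 6 mm plate the cap's pins can turn
- lid (a joint): angle of the round grey lid (173 mm across) about its hinge behind the bowl: 0 fully shut, grows as it opens, starts at 0.65 to 1.1 rad. Friction hinge: it stays where it is left; 1 to 3 N at the handle moves it. Shut, its top is 120 mm above the bench, the neck standing 22 mm proud through its 70 mm hole
- lid_handle (a point): middle of the lid's bar handle, moving with the lid: round bar 12 mm thick, 60 mm of it free, parallel to the polisher's y axis, 216 mm from the hinge axis, 32 mm clear of the lid's edge. Shut, it lies 123 mm above the bench, 124 mm in front (-x) of the neck's axis
- lid_hinge (a point): middle of the lid's hinge axis, which is parallel to the polisher's y axis, 92 mm behind the neck's axis, 117 mm above the bench
- cap: loose aluminium bayonet cap, 0.2 kg, 86 mm across, standing on its skirt. Origin: centre of the skirt's underside, z up. Inside the skirt (68 mm inside, 20 mm deep) a stem 23 mm thick carries a cross pin 9 mm thick, 44 mm tip to tip, along the cap's x axis, 8 mm up. Home on the neck, its origin is 122 mm above the bench, skirt 2 mm above the shut lid
- cap_grip (a point): point on the cap's axis, 47 mm above its origin, in the black bar to grip it by: 60 mm long along the cap's x axis (as the pin), 16 mm thick along y, from 26 to 56 mm above the origin. The pin enters the slots with the bar along the polisher's x axis, either way round; then the cap turns clockwise seen from above
- interlock (a joint): angle of the spring rotor in the neck, pushed round by the cap's pins: 0 at rest, grows as the cap turns clockwise, about 0.1 rad less than the cap's turn from the slots (0.68 at 45 degrees). Its spring (0.05 N m at rest, 0.12 at 45 degrees) turns a loose cap back. Ball plungers resist from about 0.95; past them the cap clicks into the lock near 1.5
- tape_black: bystander: roll of black tape, 58 mm across, 19 mm high, lying flat; origin centre of its underside
- brass_bush: bystander: flanged brass bush, 46 mm across, 30 mm high; origin centre of its underside
- magnet_tray: bystander: round steel tray with screws, 120 mm across, 28 mm high, left of the polisher; origin centre of its underside
- tape_measure: bystander: tape measure 35 x 93 x 67 mm high, near the bench's front edge; origin centre of its underside
- spanner_1: bystander: combination spanner lying flat, 163 x 26 x 6 mm, in front of the polisher; origin centre of its underside
- nut_0: bystander: hexagon nut, 22 mm across, 10 mm high, lying flat in front of the polisher; origin centre of its underside
There are look-alikes about, which are no part of the job. Several things look just like the cap: the one meant starts farthest from the robot's base.

How it is judged:
On the way, in this order (a step that is already met when the one before it is completed fails the run):
1. the lid is shut (value of joint lid below 0.04 rad), for 0.2 s.
2. the cap is home on the neck, lid still shut (horizontal distance between cap and neck_top below 0.004 m and z of cap in the frame of neck_top below -0.0175 m and angle between cap's own z axis and vertical below 0.08 rad and value of joint lid below 0.04 rad), for 0.2 s.
At the end, for the whole second after the job is handed in: The lid is shut (within 0.04 rad); the cap sits home on the neck (origin within 2.5 mm of its seated height, 4 mm sideways, 0.08 rad tilt) and is held still by the fingers (over 2 N) against the spring at half-way: interlock between 0.45 and 0.93 rad, i.e. the cap turned about 32 to 59 degrees (all of step 2 and value of joint interlock between 0.45 and 0.93 rad and velocity of joint interlock between -0.1 and 0.1 rad/s and contact force between the fingers and cap above 2 N); the arm keeps its last pose, push and grip.
It fails at once if the cap is clicked into the lock (value of joint interlock above 1.2 rad).
It fails at once if the lid is slammed (shutting faster than 3 rad/s) (velocity of joint lid below -3 rad/s).
It fails at once if a bystander is shifted by more than 30 mm (distance of any of tape_black, brass_bush, magnet_tray, tape_measure, spanner_1, nut_0 from where it was at the start of the episode above 0.03 m).
It also fails if it takes over 62 s, if anything falls off the work surface, if the arm or the gripper's body presses on something with over 40 N, if the wrist force passes 120 N, or if a joint passes its speed limit or range.

## Robot

A 7-joint arm with a two-finger parallel gripper is mounted at the origin on a cart in front of the work surface, level with it; the furniture and walls round the work are solid. World frame = base frame: x ahead of the robot, y to its left, z up, the work surface at z = 0. Lengths are in m, angles in rad, forces in N, time in s.
With the tool pointing down it reaches from about 0.4 to 0.85 m from the base axis. Payload 10.4 kg.
Tool frame: the origin (TCP) lies midway between the tips of the shut fingers; the grasp point (between the pads) lies 19 mm behind it (manip.tcp_to_grasp is the distance from the TCP to the grasp point, in m); z points along the fingers, y is the line along which they close (so a half turn about z gives the same grasp; the last joint's range is limited). The gripper opens to 85 mm and grips with 20 to 120 N. Pads are 22 mm wide; open, the fingers measure 114 mm over their backs; the gripper's body (76 mm by 85 mm) begins 54 mm behind the grasp point. The pads swing forward as they close: fully open they stand 13 mm farther back than shut.
Start: joints at [-1.372, 0.332, -0.065, 1.46, 0.022, 1.35, -0.088], TCP at [0.137, 0.61, 0.231] pointing down, gripper open.
Joint ranges: [-2.6, 2.6], [-0.5, 2.12], [-1.47, 1.34], [0.16, 2.42], [-1.27, 4.41], [0.06, 2.06], [-2.6, 2.6]. Speed limits (rad/s): [2.22, 2.22, 2.79, 2.79, 3.14, 3.14, 3.14].

## Interface

Orientations are given as a unit quaternion [x, y, z, w].
In Python, from workcell import manip gives the robot as it stands.
- The arm moves only by the shell command python3 -m jog 'ROWS' [FORCE]. ROWS is a JSON object of lists of equal length, an entry for each row: "offset": the shift along the world's x, y, z in m, a list of three; "yaw": the turn about the world's z in degrees; "jaw": the closure, from 0 (fully open) to 1 (shut). A call has 1 to 20 rows; each row shifts and turns the commanded pose from where the row before left it; what a row does not reach is not made up. A row lasts 1/12 s, in which the tool goes at most 41.7 mm and 7.16 degrees, less where a joint would pass 70% of its speed; a pose out of reach is approached as far as the arm can. A call is refused whole if a number of a shift passes 0.0417 or a number of a turn 7.16, either way. A call with a gripper value outside its range is refused whole. The fingers move at their own pace and stop on an object; FORCE is the grip in N (left out, the last holds). Time passes only in rows, so rows that do not move let the fingers close. It gives the time, the measured TCP pose, the force, the opening and the grip force at its end, in the units of the state.
- manip.get_obs(): the state, without advancing time (a new reading comes with each control period).
- manip.camera(name): name is "scene" or "top" or "wrist"; returns a dict with "frame" (384x512x3 uint8, red, green, blue), "camera_matrix" (3x3 intrinsics, pixels), "eye" and "attitude" of the camera in the world; the wrist camera has in their place "hand_eye" (4x4, takes a point from camera to tool coordinates, whose origin is the TCP and whose axes are the flange's). Camera axes: x right, y up, looking along -z (the intrinsics and any distortion apply to the point x, -y, -z); pixel columns grow to the right and rows downward; lengths in m; the calibration is good to about 2 mm. A picture is of the moment at which its call begins: read the wrist's pose just before it. There is no depth.
- manip.hand_in(): hands the job in; it is judged then, once.
Trained networks look in a picture, given as the dict that the camera call returned (one of the last four; its "shot" number tells which), for a name from the list of things; names that differ only in an ending like _2 or _b are one class to them, and where a whole thing is asked for, a point or a joint stands for the part that bears it (a point fixed in the world has none). Each returns a list of dicts, best first, with "score" (0 to 1); they miss things now and then, are a little off and sometimes report something else, mostly with a low value. They report only what shows in the picture. A call takes as long as a camera call. They do not tell look-alikes from the thing itself.
- manip.masks_of(picture, name): "region" (384x512 bool, what is visible of it).
- manip.tip_of(picture, name): "at" ([x, y, z] in m, in world coordinates, good to about 4 mm: a listed point, or the origin of a listed thing).
The state is a dict: "clock": time; "joint_pos": joint angles; "joint_velocities": joint speeds; "tau": joint torques, N m; "position": TCP position; "ee_rot": TCP orientation; "ft_force": force on the tool from outside, world axes, zero at the start; "torque": the same for the moment, N m; "grip_width": opening from 0.0 (shut) to 1.0 (fully open); "grasp_force": force on a finger pad.
Only numpy, scipy, OpenCV 4.12 (cv2) and the standard library are available. Lean on these libraries where they do the work, as an engineer would, in place of code of your own. Each camera call takes 0.05 s, during which the arm holds its last target. There are 200 camera calls.

## Working session

There is one attempt and no reset: what is moved stays moved. The work goes in short steps, Python scripts to look and compute and a shell command to move; the robot and the scene stay as the last step left them, time stands still between calls to the robot, and variables do not carry over. Pictures are saved under pics/ and viewed, at most 10 in all, crops included, and the job is handed in when it is done.

```bash
mkdir -p pics; ls; cat > h.py <<'E'
import numpy as np, cv2
from workcell import manip
def save(p,n): cv2.imwrite(f'pics/{n}.png',cv2.cvtColor(p['frame'],cv2.COLOR_RGB2BGR))
E
python3 - <<'E'
from h import *
o=manip.get_obs(); print({k:np.round(v,3).tolist() for k,v in o.items()}, manip.tcp_to_grasp)
ims=[]
for c in ['scene','top']:
    p=manip.camera(c); ims.append(p['frame']); print(c,np.round(p['eye'],3),np.round(p['attitude'],3).tolist())
    for n in ['polisher','neck_top','lid_handle','lid_hinge','cap','cap_grip','tape_black','brass_bush','magnet_tray','tape_measure','spanner_1','nut_0']:
        print(n,[(np.round(d['at'],3).tolist(),round(d['score'],2)) for d in manip.tip_of(p,n)][:6])
cv2.imwrite('pics/a.png',cv2.resize(cv2.cvtColor(np.vstack(ims),cv2.COLOR_RGB2BGR),None,fx=0.78,fy=0.78))
E
```

```text
pics
{'clock': 0.0, 'joint_pos': [-1.372, 0.333, -0.065, 1.461, 0.022, 1.35, -0.089], 'joint_velocities': [0.001, -0.0, -0.0, 0.001, 0.0, 0.001, -0.0], 'tau': [0.0, -62.545, 0.049, -39.161, 0.016, 0.01, -0.0], 'position': [0.137, 0.609, 0.23], 'ee_rot': [0.111, 0.994, -0.001, -0.0], 'ft_force': [-0.8, -0.189, 0.552], 'torque': [0.04, -0.003, 0.034], 'grasp_force': 0.0, 'grip_width': 0.998} 0.0187
scene [-0.124 -0.696  0.893] [0.397, -0.146, -0.29, 0.859]
polisher [([0.583, 0.096, 0.0], 0.84)]
neck_top [([0.585, 0.093, 0.142], 0.75), ([0.518, -0.209, 0.05], 0.6)]
lid_handle [([0.562, 0.103, 0.299], 0.73)]
lid_hinge [([0.672, 0.081, 0.12], 0.74)]
cap [([0.401, 0.015, -0.003], 0.83), ([0.266, -0.32, -0.001], 0.77), ([0.323, -0.105, -0.002], 0.67), ([0.522, 0.377, -0.002], 0.65), ([0.519, -0.212, -0.006], 0.56)]
cap_grip [([0.268, -0.319, 0.048], 0.97), ([0.318, -0.109, 0.044], 0.9), ([0.516, -0.208, 0.05], 0.8), ([0.404, 0.018, 0.046], 0.56)]
tape_black [([0.52, 0.377, 0.0], 0.74), ([0.482, -0.347, 0.003], 0.64), ([0.564, 0.101, 0.303], 0.39)]
brass_bush [([0.611, -0.29, 0.0], 0.74), ([
[... 278 characters left out ...]
095, -0.003], 0.56)]
neck_top [([0.582, 0.099, 0.137], 0.94)]
lid_handle [([0.564, 0.107, 0.296], 0.91)]
lid_hinge [([0.679, 0.076, 0.114], 0.74)]
cap [([0.517, -0.213, 0.0], 0.87), ([0.269, -0.317, 0.003], 0.87), ([0.403, 0.023, -0.004], 0.64), ([0.323, -0.107, 0.002], 0.6)]
cap_grip [([0.324, -0.109, 0.049], 0.93), ([0.266, -0.323, 0.043], 0.91), ([0.518, -0.21, 0.047], 0.79), ([0.403, 0.025, 0.045], 0.75)]
tape_black [([0.483, -0.35, 0.002], 0.65), ([0.613, -0.288, -0.0], 0.24)]
brass_bush [([0.616, -0.284, 0.002], 0.49)]
magnet_tray [([0.519, 0.38, -0.0], 0.71)]
tape_measure [([0.381, -0.241, 0.007], 0.47), ([0.563, 0.108, 0.299], 0.22)]
spanner_1 [([0.406, 0.145, 0.001], 0.55)]
nut_0 []
```

View pics/a.png

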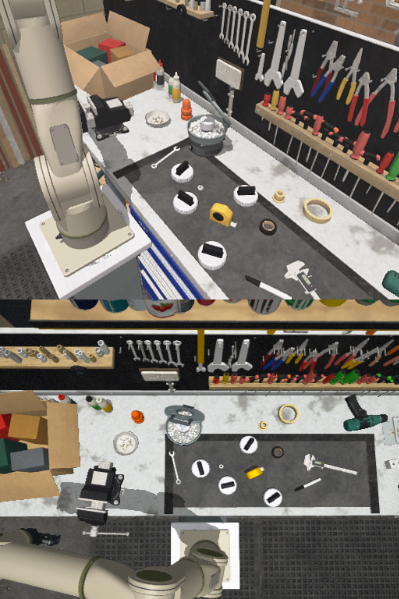

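```bash
cat >> h.py <<'E'
from scipy.spatial.transform import Rotation as Ro
def pose(p):
    if 'eye' in p: return Ro.from_quat(p['attitude']).as_matrix(),np.array(p['eye'])
    o=p['obs']; T=np.array(p['hand_eye']); R=Ro.from_quat(o['ee_rot']).as_matrix()
    return R@T[:3,:3], R@T[:3,3]+np.array(o['position'])
def wrist():
    o=manip.get_obs(); p=manip.camera('wrist'); p['obs']=o; return p
def unproj(p,uv,z):
    K=np.array(p['camera_matrix']); R,e=pose(p)
    d=np.c_[np.atleast_2d(uv).astype(float),np.ones(len(np.atleast_2d(uv)))]@np.linalg.inv(K).T
    d=(d*[1,-1,-1])@R.T
    return e+d*((z-e[2])/d[:,2])[:,None]
def proj(p,X):
    K=np.array(p['camera_matrix']); R,e=pose(p); c=(np.atleast_2d(X)-e)@R*[1,-1,-1]
    u=c@K.T; return u[:,:2]/u[:,2:]
def bar(p,at,z,r=0.045):
    "dark bar near at, on height z: centre, direction deg, size"
    g=cv2.cvtColor(p['frame'],cv2.COLOR_RGB2GRAY); u0=proj(p,[*at[:2],z])[0]
    v,u=np.nonzero(g<70); W=unproj(p,np.c_[u,v],z); W=W[np.hypot(*(W[:,:2]-at[:2]).T)<r]
    (c,s,a)=cv2.minAreaRect((W[:,:2]*1000).astype(np.float32))
    m=W[:,:2].mean(0); w,V=np.linalg.eigh(np.cov(W[:,:2].T)); d=V[:,1]
    return np.round(m,4),round(float(np.degrees(np.arctan2(d[1],d[0])))%180,1),np.round(s,0),len(W)
E
python3 - <<'E'
from h import *
print(manip.camera('top').keys(), manip.camera('top')['camera_matrix'])
for c in ['top','scene']:
    p=manip.camera(c); print(c,bar(p,[.518,-.211],.056))
    for n in ['neck_top','lid_handle','lid_hinge']:
        print(n,[np.round(d['at'],4).tolist() for d in manip.tip_of(p,n)][:1])
p=manip.camera('top')
x=proj(p,[.583,.097,.2])[0]; y=proj(p,[.518,-.211,.05])[0]; a=p['frame']
cr=lambda q:cv2.resize(a[int(q[1])-40:int(q[1])+40,int(q[0])-40:int(q[0])+40],(400,400),interpolation=cv2.INTER_CUBIC)
cv2.imwrite('pics/b.png',cv2.cvtColor(np.hstack([cr(x),cr(y)]),cv2.COLOR_RGB2BGR)); print(x,y)
E
```

```text
dict_keys(['frame', 'camera_matrix', 'eye', 'attitude', 'shot']) [[370.96372768   0.         259.68504194]
 [  0.         370.96372768 194.5488735 ]
 [  0.           0.           1.        ]]
top (array([ 0.527 , -0.2126]), 149.0, array([63., 79.]), 141)
neck_top [[0.581, 0.0963, 0.1387]]
lid_handle [[0.561, 0.107, 0.2971]]
lid_hinge [[0.6786, 0.0735, 0.1144]]
scene (array([ 0.506, -0.212]), 78.3, array([75., 62.]), 275)
neck_top [[0.5867, 0.0927, 0.1414]]
lid_handle [[0.5656, 0.1017, 0.2995]]
lid_hinge [[0.6758, 0.0784, 0.1197]]
[232.86249125 157.46185116] [319.21097205 184.00634399]
```

View pics/b.png

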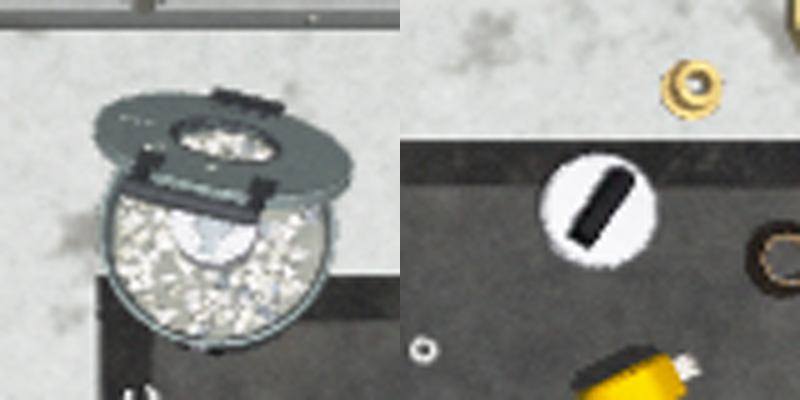

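```bash
R='{"offset":[[0,0,0.04],[0,0,0.04],[0,0,0.04],[0.02,-0.03,0.03],[0.02,-0.03,0.02],[0.03,-0.025,0],[0.03,-0.025,0],[0.03,-0.025,0],[0.03,-0.025,0],[0.03,-0.025,0],[0.03,-0.025,0],[0.03,-0.025,0],[0.03,-0.03,0],[0.03,-0.03,0],[0.02,-0.035,0],[0.02,-0.035,0]],"yaw":[0,0,0,-7,-7,-7,-7,-7,-7,-7,-7,-7,-7,-7,-7,-7],"jaw":[0,0,0,0,0,0,0,0,0,0,0,0,0,0,0,0]}'; true; python3 -m jog '{"offset":[[0,0,0.04],[0,0,0.04],[0,0,0.04],[0.02,-0.03,0.03],[0.02,-0.03,0.02],[0.03,-0.025,0],[0.03,-0.025,0],[0.03,-0.025,0],[0.03,-0.025,0],[0.03,-0.025,0],[0.03,-0.025,0],[0.03,-0.025,0],[0.03,-0.03,0],[0.03,-0.03,0],[0.02,-0.035,0],[0.02,-0.035,0]],"yaw":[0,0,0,-7,-7,-7,-7,-7,-7,-7,-7,-7,-7,-7,-7,-7],"jaw":[0,0,0,0,0,0,0,0,0,0,0,0,0,0,0,0]}' 20
```

```text
clock: 3.18
position: [0.4851, 0.2473, 0.3979]
ee_rot: [0.788, 0.615, 0.0, 0.0]
ft_force: [0.0, 0.1, -0.9]
grip_width: 1.002
grasp_force: 0.0
```

```bash
python3 -m jog '{"offset":[[0.02,-0.035,0],[0.02,-0.035,0],[0.02,-0.036,0],[0.018,-0.036,0],[0,0,0],[0,0,0]],"yaw":[2,0,0,0,0,0],"jaw":[0,0,0,0,0,0]}' 20
python3 - <<'E'
from h import *
p=wrist(); save(p,'c')
for n in ['neck_top','lid_handle','lid_hinge']:
    print(n,[(np.round(d['at'],4).tolist(),round(d['score'],2)) for d in manip.tip_of(p,n)][:2])
print(proj(p,[.563,.105,.298]))
E
```

```text
clock: 3.68
position: [0.5629, 0.1042, 0.398]
ee_rot: [0.777, 0.629, -0.0, 0.0]
ft_force: [-0.5, 0.7, 0.8]
grip_width: 1.002
grasp_force: 0.0
neck_top [([0.5844, 0.0989, 0.141], 0.72)]
lid_handle [([0.5603, 0.101, 0.2999], 0.91)]
lid_hinge [([0.6752, 0.0738, 0.1158], 0.78), ([0.4827, -0.3496, 0.0036], 0.5)]
[[257.97178795 192.8833955 ]]
```

View pics/c.png

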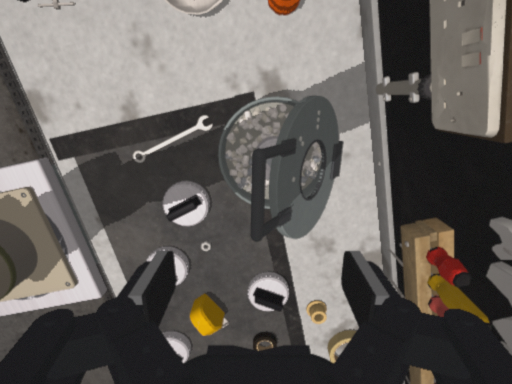

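```bash
python3 -m jog '{"offset":[[-0.001,-0.001,-0.03],[0,0,-0.03],[0,0,-0.03],[0,0,-0.026],[0,0,0],[0,0,0],[0,0,0],[0,0,0],[0,0,0],[0,0,0],[0,0,0]],"yaw":[0,0,0,0,0,0,0,0,0,0,0],"jaw":[0,0,0,0,0,1,1,1,1,1,1]}' 25
```

```text
clock: 4.8
position: [0.5615, 0.1062, 0.2827]
ee_rot: [0.776, 0.631, 0.001, 0.0]
ft_force: [2.9, -0.8, -2.1]
grip_width: 0.14
grasp_force: 1.4
```

```bash
python3 -m jog '{"offset":[[0,0,0],[-0.0118,0.0025,-0.009],[-0.0118,0.0025,-0.009],[-0.0105,0.0022,-0.0106],[-0.0105,0.0022,-0.0106],[-0.0089,0.0019,-0.012],[-0.0089,0.0019,-0.012],[-0.0072,0.0015,-0.0132],[-0.0072,0.0015,-0.0132],[0,0,0]],"yaw":[0,0,0,0,0,0,0,0,0,0],"jaw":[1,1,1,1,1,1,1,1,1,1]}' 25
python3 - <<'E'
from h import *
for c in ['top','scene']:
  p=manip.camera(c)
  print([(np.round(d['at'],4).tolist(),round(d['score'],2)) for d in manip.tip_of(p,'lid_handle')][:2])
E
```

```text
clock: 5.63
position: [0.4842, 0.1239, 0.1909]
ee_rot: [0.775, 0.632, 0.001, 0.0]
ft_force: [7.9, 6.1, -6.3]
grip_width: 0.127
grasp_force: 24.6
[]
[([0.4865, 0.1236, 0.2058], 0.97), ([0.5863, 0.0959, 0.143], 0.52)]
```

```bash
python3 -m jog '{"offset":[[-0.0054,0.0011,-0.0141],[-0.0054,0.0011,-0.0141],[-0.0034,0.0007,-0.0147],[-0.0034,0.0007,-0.0147],[-0.0013,0.0003,-0.014],[-0.0013,0.0003,-0.014],[0,0,-0.003],[0,0,-0.003],[0,0,0],[0,0,0],[0,0,0]],"yaw":[0,0,0,0,0,0,0,0,0,0,0],"jaw":[1,1,1,1,1,1,1,1,1,1,1]}' 25
python3 - <<'E'
from h import *
for c in ['top','scene']:
  p=manip.camera(c)
  print([(n,np.round(d['at'],4).tolist(),round(d['score'],2)) for n in ['lid_handle','neck_top'] for d in manip.tip_of(p,n)[:1]])
E
```

```text
clock: 6.75
position: [0.4659, 0.1278, 0.103]
ee_rot: [0.776, 0.631, 0.002, 0.0]
ft_force: [-2.3, 2.5, 17.2]
grip_width: 0.129
grasp_force: 29.3
[('lid_handle', [0.4646, 0.1314, 0.1194], 0.68), ('neck_top', [0.5815, 0.0957, 0.1405], 0.94)]
[('lid_handle', [0.6159, -0.2874, 0.0004], 0.72), ('neck_top', [0.5841, 0.0935, 0.1424], 0.63)]
```

```bash
python3 -m jog '{"offset":[[0,0,0.002],[0,0,0],[0,0,0],[0,0,0.01],[0,0,0.02],[0,0,0.03],[0,0,0.04],[0,0,0.04],[0,0,0.04],[0,0,0.04],[0.03,-0.01,0.03],[0,0,0],[0,0,0]],"yaw":[0,0,0,0,0,0,0,0,0,0,0,0,0],"jaw":[0.75,0.75,0.75,0.75,0.75,0.75,0.5,0,0,0,0,0,0]}' 25
python3 - <<'E'
from h import *
p=wrist(); save(p,'d')
for n in ['lid_handle','neck_top','cap_grip','cap']:
    print(n,[(np.round(d['at'],4).tolist(),round(d['score'],2)) for d in manip.tip_of(p,n)])
print(proj(p,[[.465,.1225,.123],[.584,.096,.142],[.5,-.2,.05]]))
E
```

```text
clock: 8.13
position: [0.494, 0.1163, 0.3532]
ee_rot: [0.776, 0.631, 0.001, 0.001]
ft_force: [0.0, 0.6, -0.0]
grip_width: 0.997
grasp_force: 0.0
lid_handle [([0.4659, 0.125, 0.1189], 0.91), ([0.6789, 0.0716, 0.1152], 0.62)]
neck_top [([0.5842, 0.0989, 0.1439], 0.89)]
cap_grip [([0.4058, 0.0221, 0.046], 0.97), ([0.3229, -0.1082, 0.0488], 0.9), ([0.5158, -0.2079, 0.0447], 0.89)]
cap [([0.3242, -0.1059, 0.0018], 0.67), ([0.4021, 0.0207, 0.0025], 0.58), ([0.5198, -0.2126, -0.0011], 0.56), ([0.2658, -0.3214, -0.0025], 0.5)]
[[235.11690645 162.13558753]
 [331.83539579 166.60007308]
 [295.47342038 314.90995306]]
```

View pics/d.png

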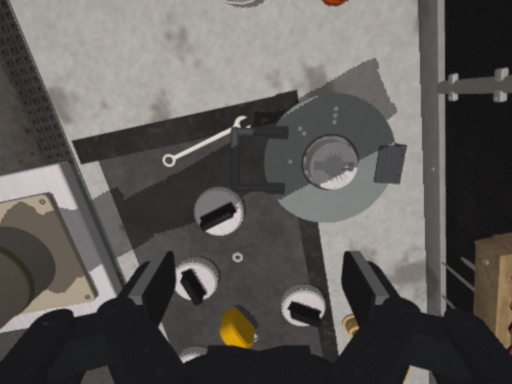

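```bash
python3 -m jog '{"offset":[[0.01,-0.002,0],[0.01,-0.002,0],[0.01,-0.002,0],[0.01,-0.002,0],[0.01,-0.002,0],[0.01,-0.002,0],[0.01,-0.002,0],[0.01,-0.003,0],[0.01,-0.003,0],[0,0,0],[0,0,0],[0,0,0],[0,0,0],[0,0,0]],"yaw":[7,7,7,7,7,7,7,7,7,7,7,7,6,0],"jaw":[0,0,0,0,0,0,0,0,0,0,0,0,0,0]}' 25
python3 - <<'E'
from h import *
p=wrist(); print(np.round(p['hand_eye'],3), np.round(p['obs']['joint_pos'],2)); R,e=pose(p); print(e, proj(p,[.584,.097,.142]), p['camera_matrix'],p['obs']['position'],p['obs']['ee_rot'])
save(p,'e')
E
```

```text
clock: 9.55
position: [0.5823, 0.0971, 0.3508]
ee_rot: [0.099, 0.995, -0.0, -0.001]
ft_force: [-0.6, -0.1, -0.1]
grip_width: 1.002
grasp_force: 0.0
[[-0.     0.948  0.319  0.082]
 [ 1.     0.     0.    -0.   ]
 [-0.     0.319 -0.948 -0.144]
 [ 0.     0.     0.     1.   ]] [-0.6   0.23  0.44  1.37 -0.1   1.56  1.2 ]
[0.50204212 0.1131247  0.49487076] [[258.67901948 167.53907879]] [[291.54158551   0.         258.25661114]
 [  0.         291.54158551 194.14033562]
 [  0.           0.           1.        ]] [0.58230076 0.09712273 0.35078851] [ 9.93900469e-02  9.95048309e-01 -8.78206141e-05 -6.88596433e-04]
```

View pics/e.png

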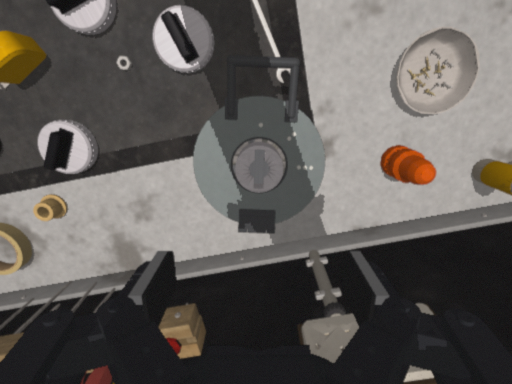

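```bash
python3 -m jog '{"offset":[[0,0,-0.03],[0,0,-0.03],[0,0,-0.03],[0,0,0],[0,0,0]],"yaw":[0,0,0,0,0],"jaw":[0,0,0,0,0]}' 25
cat >> h.py <<'E'
def ortho(p,c,z,ang=0,half=0.05,s=5000):
    "rectified view on height z about c, turned by ang deg: rows +x' up, columns -y' ; s px per m"
    n=int(2*half*s); j,i=np.meshgrid(np.arange(n),np.arange(n)); a=np.radians(ang)
    lx=half-(i+.5)/s; ly=half-(j+.5)/s
    X=np.stack([c[0]+lx*np.cos(a)-ly*np.sin(a),c[1]+lx*np.sin(a)+ly*np.cos(a),np.full_like(lx,z)],-1).reshape(-1,3)
    uv=proj(p,X).reshape(n,n,2).astype(np.float32)
    return cv2.remap(p['frame'],uv[...,0],uv[...,1],cv2.INTER_CUBIC)
def ang(o): q=o['ee_rot']; return np.degrees(2*np.arctan2(q[1],q[0]))-90
E
python3 - <<'E'
from h import *
p=wrist(); o=p['obs']; print(o['position'],ang(o),proj(p,[.584,.097,.142]))
np.save('neck_obs.npy',[*o['position'],ang(o)])
A=ortho(p,(.584,.097),.142,-12,half=.04,s=7000); 
# draw nothing but centre ticks
A[::1,280]//=2; A[280,:]//=2
cv2.imwrite('pics/f.png',cv2.cvtColor(A,cv2.COLOR_RGB2BGR))
E
```

```text
clock: 10.02
position: [0.582, 0.097, 0.2608]
ee_rot: [0.103, 0.995, -0.0, -0.001]
ft_force: [-0.9, -0.1, 0.5]
grip_width: 1.001
grasp_force: 0.0
[0.58195651 0.097043   0.26083029] 78.15368694582574 [[259.07216439 190.00187698]]
```

View pics/f.png

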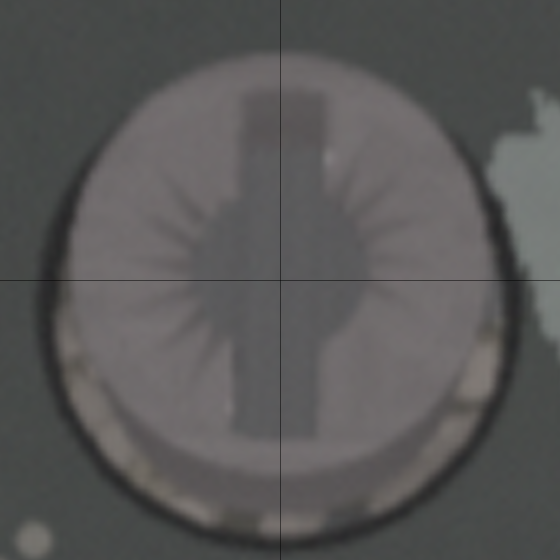

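```bash
python3 -m jog '{"offset":[[-0.007,-0.031,0],[-0.007,-0.031,0],[-0.007,-0.031,0],[-0.007,-0.031,0],[-0.007,-0.031,0],[-0.007,-0.031,0],[-0.007,-0.031,0],[-0.006,-0.031,0],[-0.006,-0.03,-0.02],[-0.006,-0.03,-0.03],[0,0,-0.036],[0,0,0],[0,0,0]],"yaw":[-3,-3,-3,-3,-3,-3,-3,-2,0,0,0,0,0],"jaw":[0,0,0,0,0,0,0,0,0,0,0,0,0]}' 25
python3 - <<'E'
from h import *
p=wrist(); o=p['obs']; print(o['position'],ang(o))
A=ortho(p,(.518,-.211),.056,ang(o)-91.9,half=.05,s=5600); 
A[:,280]//=2; A[280,:]//=2
cv2.imwrite('pics/g.png',cv2.cvtColor(A,cv2.COLOR_RGB2BGR))
E
```

```text
clock: 11.15
position: [0.5164, -0.2099, 0.1775]
ee_rot: [0.299, 0.954, 0.0, -0.0]
ft_force: [1.1, -0.4, 1.2]
grip_width: 0.997
grasp_force: 0.0
[ 0.51636074 -0.20992723  0.17747147] 55.2370552836916
```

View pics/g.png

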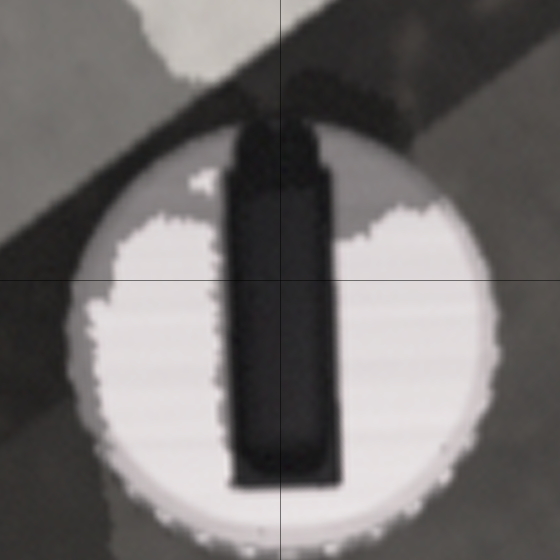

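```bash
cat > fit.py <<'E'
from h import *
def circ(p,c,z,a,r,half=.055,s=4000,arc=(0,360)):
    g=cv2.GaussianBlur(cv2.cvtColor(ortho(p,c,z,a,half,s),cv2.COLOR_RGB2GRAY),(0,0),3).astype(np.float32)
    th=np.radians(np.arange(*arc,2)); best=[]
    for R in r:
      for dx in np.arange(-8,8.1,.5):
        for dy in np.arange(-8,8.1,.5):
          def smp(q):
            lx=dx/1e3+q*np.cos(th); ly=dy/1e3+q*np.sin(th)
            return cv2.remap(g,((half-ly)*s-.5).astype(np.float32)[None],((half-lx)*s-.5).astype(np.float32)[None],cv2.INTER_LINEAR)[0]
          d=smp(R-.0008)-smp(R+.0008); best.append((np.abs(np.clip(d,-15,15).mean()),dx,dy,R))
    best.sort(reverse=True); return best[:3]
E
python3 - <<'E'
from fit import *
p=wrist(); o=p['obs']; a=ang(o)-91.9
for r in [[.043],[.042],[.041]]: print(circ(p,(.518,-.211),.026,a,r,arc=(-100,100)), circ(p,(.518,-.211),.026,a,r))
A=ortho(p,(.518,-.211),.026,a,half=.05,s=5600)
cv2.imwrite('pics/h.png',cv2.cvtColor(A,cv2.COLOR_RGB2BGR)); print(o['position'],ang(o))
for x in (0,.002): print(manip.tip_of(p,'cap_grip')[0]['at'])
E
```

```text
[(np.float32(13.754316), np.float64(-1.0), np.float64(0.5), 0.043), (np.float32(13.72206), np.float64(-1.0), np.float64(1.0), 0.043), (np.float32(13.692031), np.float64(-1.0), np.float64(0.0), 0.043)] [(np.float32(14.240137), np.float64(-1.5), np.float64(0.5), 0.043), (np.float32(14.237359), np.float64(-1.5), np.float64(0.0), 0.043), (np.float32(14.220594), np.float64(-1.5), np.float64(1.0), 0.043)]
[(np.float32(13.741181), np.float64(0.0), np.float64(0.0), 0.042), (np.float32(13.725303), np.float64(0.0), np.float64(0.5), 0.042), (np.float32(13.705059), np.float64(0.0), np.float64(1.5), 0.042)] [(np.float32(13.961643), np.float64(-0.5), np.float64(0.0), 0.042), (np.float32(13.936415), np.float64(-1.0), np.float64(-0.5), 0.042), (np.float32(13.936225), np.float64(-0.5), np.float64(-0.5), 0.042)]
[(np.float32(13.70956), np.float64(1.0), np.float64(1.5), 0.041), (np.float32(13.692412), np.float64(1.0), np.float64(0.0), 0.041), (np.float32(13.669434), np.float64(1.0), np.float64(0.5), 0.041)] [(np.float32(13.695014), np.float64(1.5), np.float64(0.5), 0.041), (np.float32(13.674528), np.float64(1.5), np.float64(0.0), 0.041), (np.float32(13.657682), np.float64(1.0), np.float64(0.5), 0.041)]
[ 0.51746061 -0.20971586  0.1787772 ] 55.313553489692026
[0.5166, -0.2088, 0.0466]
[0.5166, -0.2088, 0.0466]
```

View pics/h.png

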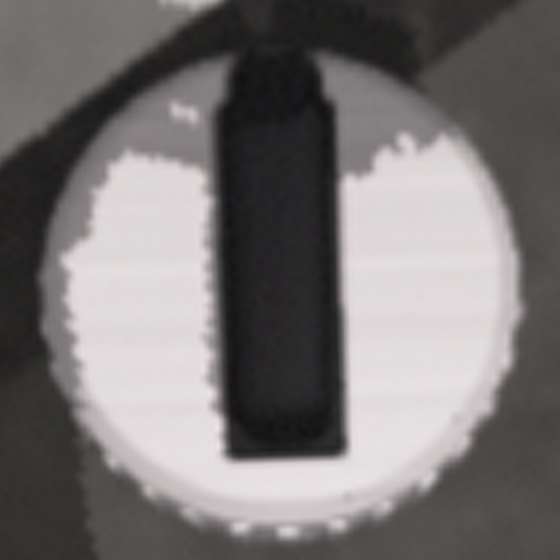

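```bash
python3 -m jog '{"offset":[[0,-0.001,-0.03],[0,0,-0.03],[0,0,-0.03],[0,0,-0.03],[0,0,-0.027],[0,0,0],[0,0,0],[0,0,0]],"yaw":[-0.5,0,0,0,0,0,0,0],"jaw":[0,0,0,0,0,0,0,0]}' 60
python3 - <<'E'
from h import *
for i in range(4): manip.camera('top'); o=manip.get_obs(); print(np.round(o['position'],4),round(ang(o),2),np.round(o['ft_force'],1))
E
```

```text
clock: 12.02
position: [0.5176, -0.2114, 0.0316]
ee_rot: [0.302, 0.953, 0.0, 0.001]
ft_force: [0.4, 0.0, 0.3]
grip_width: 1.001
grasp_force: 0.0
[ 0.5178 -0.2116  0.0318] 54.81 [0.3 0.3 0.1]
[ 0.5177 -0.2115  0.0317] 54.81 [-0.7 -0.2  0.2]
[ 0.5175 -0.2114  0.0314] 54.81 [ 0.8 -0.1  0.8]
[ 0.5172 -0.2114  0.031 ] 54.81 [-0.9 -0.1  0.2]
```

```bash
python3 -m jog '{"offset":[[0,0,0],[0,0,0],[0,0,0],[0,0,0],[0,0,0],[0,0,0],[0,0,0],[0,0,0]],"yaw":[0,0,0,0,0,0,0,0],"jaw":[1,1,1,1,1,1,1,1]}' 70
python3 - <<'E'
from h import *
for i in range(4): manip.camera('top'); o=manip.get_obs(); print(np.round(o['position'],4),round(ang(o),2),np.round(o['ft_force'],1),o['grip_width'],o['grasp_force'])
E
```

```text
clock: 12.88
position: [0.5162, -0.2112, 0.0295]
ee_rot: [0.302, 0.953, 0.0, 0.0]
ft_force: [0.4, 0.5, 4.0]
grip_width: 0.172
grasp_force: 69.1
[ 0.5162 -0.2113  0.0295] 54.79 [-1.1 -0.2  3.6] 0.18024767016792265 69.08867239952087
[ 0.5162 -0.2112  0.0295] 54.79 [-1.3  0.5  3.7] 0.1764396294060227 69.09566044807434
[ 0.5162 -0.2113  0.0295] 54.79 [0.6 0.7 5.1] 0.17515723391514365 69.10358905792236
[ 0.5162 -0.2112  0.0295] 54.79 [-0.5  0.   5. ] 0.1755778949221698 69.1112208366394
```

```bash
python3 -m jog '{"offset":[[0,0,0.01],[0,0,0.03],[0,0,0.04],[0,0,0.04],[0,0,0.04],[0.007,0.0307,0.04],[0.007,0.0307,0],[0.007,0.0307,0],[0.007,0.0307,0],[0.007,0.0307,0],[0.007,0.0307,0],[0.007,0.0307,0],[0.007,0.0307,0],[0.007,0.0307,0],[0.007,0.0307,0],[0,0,0],[0,0,0],[0,0,0],[0,0,0]],"yaw":[0,0,0,0,0,3,3,3,3,3,3,3,0.5,0,0,0,0,0,0],"jaw":[1,1,1,1,1,1,1,1,1,1,1,1,1,1,1,1,1,1,1]}' 70
python3 - <<'E'
from h import *
for i in range(4): p=manip.camera(['top','scene','top','scene'][i]); o=manip.get_obs(); print(np.round(o['position'],4),round(ang(o),2),np.round(o['ft_force'],1),np.round(o['torque'],2),round(o['grip_width'],3))
p=wrist();save(p,'i')
E
```

```text
clock: 14.67
position: [0.5845, 0.0887, 0.2221]
ee_rot: [0.12, 0.993, -0.0, -0.0]
ft_force: [-0.3, -1.1, -2.1]
grip_width: 0.171
grasp_force: 68.8
[0.5846 0.0887 0.2221] 76.17 [-1.1 -0.3 -1.8] [-0.02 -0.    0.01] 0.173
[0.5846 0.0888 0.2222] 76.18 [-0.6  0.1 -3.4] [-0.06  0.01 -0.02] 0.172
[0.5847 0.0891 0.2222] 76.19 [-0.1  0.5 -2.8] [-0.03 -0.   -0.03] 0.174
[0.5847 0.0893 0.2222] 76.21 [ 0.   0.8 -2.9] [-0.01  0.08  0.04] 0.176
```

View pics/i.png

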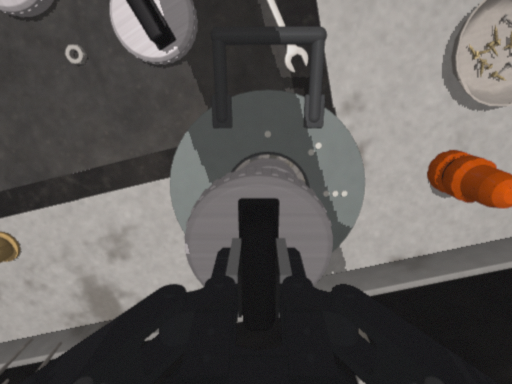

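```bash
python3 -m jog '{"offset":[[0.0015,0.007,-0.015],[0,0,-0.015],[0,0,-0.01],[0,0,0],[0,0,0],[0,0,0],[0,0,0],[0,0,0],[0,0,0],[0,0,0]],"yaw":[0,0,0,0,0,0,0,0,0,0],"jaw":[1,1,1,1,1,1,1,1,1,1]}' 70
python3 - <<'E'
from fit import *
for i in range(3): p=manip.camera('top'); o=manip.get_obs(); print(np.round(o['position'],4),round(ang(o),2),np.round(o['ft_force'],1))
p=wrist(); q=p['obs']['position']; a=ang(p['obs'])-90; z=q[2]-.0295+.026
print('cap disc rel TCP (along bar, across), front half', circ(p,q[:2],z,a,[.043],arc=(100,262))[0], 'neck?')
for n in ['cap','cap_grip']: print(n,[np.round(np.array(d['at'])-q,4).tolist() for d in manip.tip_of(p,n)][:4])
E
```

```text
clock: 15.75
position: [0.5864, 0.0973, 0.1824]
ee_rot: [0.119, 0.993, 0.0, 0.0]
ft_force: [-0.6, 0.3, -1.6]
grip_width: 0.174
grasp_force: 68.7
[0.5863 0.0972 0.1823] 76.29 [ 0.3 -0.7 -2.9]
[0.5863 0.0973 0.1822] 76.3 [ 0.3  0.7 -2.3]
[0.5863 0.0973 0.1821] 76.29 [-0.  -0.  -2.4]
cap disc rel TCP (along bar, across), front half (np.float32(8.056207), np.float64(-4.0), np.float64(-1.5), 0.043) neck?
cap [[0.0031, 0.0, -0.0292], [-0.1834, -0.075, -0.1797]]
cap_grip [[-0.0012, 0.0059, 0.0162]]
```

```bash
python3 -m jog '{"offset":[[0,-0.0008,-0.004],[0,0,-0.004],[0,0,-0.003],[0,0,-0.003],[0,0,-0.003],[0,0,-0.002],[0,0,0],[0,0,0],[0,0,0]],"yaw":[0,0,0,0,0,0,0,0,0],"jaw":[1,1,1,1,1,1,1,1,1]}' 70
python3 - <<'E'
from h import *
for i in range(2): p=manip.camera('top'); o=manip.get_obs(); print(np.round(o['position'],4),round(ang(o),2),np.round(o['ft_force'],1),np.round(o['torque'],2))
E
```

```text
clock: 16.8
position: [0.5863, 0.0964, 0.1632]
ee_rot: [0.119, 0.993, 0.0, 0.0]
ft_force: [-0.9, -0.4, -2.5]
grip_width: 0.17
grasp_force: 68.7
[0.5864 0.0964 0.1633] 76.29 [ 0.3  0.1 -2.7] [ 0.02 -0.02 -0.02]
[0.5864 0.0965 0.1632] 76.3 [-0.4  0.1 -2.7] [-0.05  0.03  0.02]
```

```bash
python3 -m jog '{"offset":[[0,0,-0.003],[0,0,-0.003],[0,0,-0.002],[0,0,-0.002],[0,0,-0.001],[0,0,-0.001],[0,0,0],[0,0,0],[0,0,0],[0,0,0]],"yaw":[0,0,0,0,0,0,0,0,0,0],"jaw":[1,1,1,1,1,1,1,1,1,1]}' 70
python3 - <<'E'
from h import *
for i in range(2): p=manip.camera('top'); o=manip.get_obs(); print(np.round(o['position'],4),round(ang(o),2),np.round(o['ft_force'],1),np.round(o['torque'],2))
E
```

```text
clock: 17.73
position: [0.5862, 0.0964, 0.1515]
ee_rot: [0.119, 0.993, 0.0, 0.0]
ft_force: [-4.9, 0.3, 6.4]
grip_width: 0.17
grasp_force: 69.8
[0.5862 0.0964 0.1515] 76.29 [-3.3  0.3  6.6] [-0.18  0.97 -0.03]
[0.5862 0.0964 0.1515] 76.29 [-4.9 -0.7  5.7] [-0.09  0.96  0.07]
```

```bash
python3 -m jog '{"offset":[[-0.0003,0,0],[0,0,0],[0,0,0],[0,0,0],[0,0,0],[0,0,0],[0,0,0],[0,0,0],[0,0,0],[0,0,0],[0,0,0],[0,0,0],[0,0,0],[0,0,0],[0,0,0],[0,0,0],[0,0,0],[0,0,0],[0,0,0],[0,0,0]],"yaw":[-1,-3,-3,-3,-3,-3,-3,-3,-3,-3,-3,-3,-3,-3,-3,-2,0,0,0,0],"jaw":[1,1,1,1,1,1,1,1,1,1,1,1,1,1,1,1,1,1,1,1]}' 80
python3 - <<'E'
from h import *
for i in range(2): p=wrist(); o=manip.get_obs(); print(np.round(o['position'],4),round(ang(o),2),np.round(o['ft_force'],1),np.round(o['torque'],2),o['grasp_force'])
A=[p['frame'],manip.camera('top')]; t=A[1]; save(t,'t'); u=proj(t,[.586,.096,.15])[0].astype(int); c=cv2.resize(t['frame'][u[1]-32:u[1]+32,u[0]-32:u[0]+32],(384,384),interpolation=cv2.INTER_CUBIC)
cv2.imwrite('pics/j.png',cv2.cvtColor(cv2.resize(np.hstack([A[0],c]),(784,336)),cv2.COLOR_RGB2BGR))
E
```

```text
clock: 19.5
position: [0.5866, 0.0964, 0.1515]
ee_rot: [0.49, 0.872, 0.0, 0.001]
ft_force: [0.2, -0.9, 6.3]
grip_width: 0.171
grasp_force: 78.4
[0.5866 0.0964 0.1516] 31.34 [ 0.6 -1.2  4.9] [-0.23 -0.05  0.07] 78.3988344669342
[0.5866 0.0964 0.1516] 31.34 [ 0.3 -0.   5.9] [-0.16 -0.05  0.06] 78.39977860450745
```

View pics/j.png

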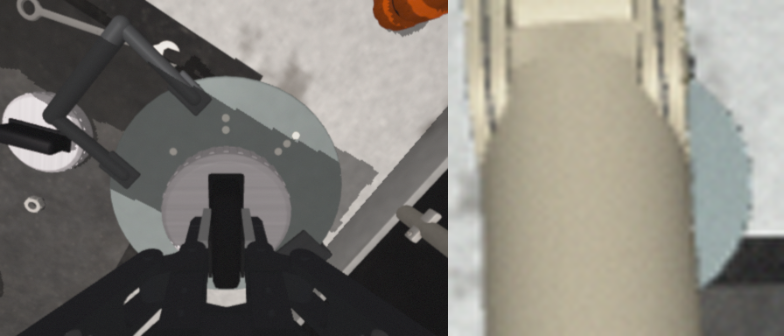

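The picture shows the cap seated on the neck at about (225,200), with its bar in line with the fingers. It has turned about 45° relative to the lid handle, which runs from (50,110) to (120,25), and the lid is down. TCP height is 0.1515, the same as when the cap seated.

```bash
python3 -c "
from workcell import manip; print(manip.hand_in())"
```

```text
the job is handed in; nothing more can be done
None
```

The lid is shut, and the cap is home on the neck, turned about 45° clockwise and still gripped at about 78 N against its spring. I handed the job in at about 20 s, but the hand-in gave no verdict.

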